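# Open the topping pan: park the jar in the corner, then slide the cover off

## Task

Open the topping station for service. First, with the pan still covered, push the squat jar that stands in the way along the back upstand until it stands in the corner, against both the upstand and the end stop; then press down on the pan's thin flat cover and slide it along the deck until the pan is completely uncovered. Finish with the jar upright in its corner and the cover lying flat on the deck beside it, and leave everything else on the counter where it is.

Things in the scene. Friction and masses are not known exactly. Their poses are not given: they have to be found in the camera images.
- station: Fixed steel topping station, 160 (x) x 450 (y), deck 70 above the counter; origin on the counter under its middle, x away from the robot, y left along the deck. The deck is a smooth channel, x -68 to 68, y -222 (right end) to 200 (left end). Round it: back upstand (x = 68) and end stop (y = 200) 40 high, front and right ledges only 6 high, all about 12 thick.
- pan_opening (a point): Centre of the pan opening, sunk in the right part of the deck, at deck height: (0, -140, 70) in the station's frame. The opening is 104 (x) by 110 (y), so y -195 to -85, and 64 deep; the rest of the deck is solid.
- corner (a point): The deck corner where the upstand's and the end stop's inner faces meet: (68, 200, 70) in the station's frame.
- cover: Thin white plastic sheet lying loose on the deck over the pan: 130 (x) x 140 (y) x 3, 0.12 kg, too wide to grip; origin at the centre of its underside, axes nearly the station's. Upstand and front ledge guide it (3 mm play a side); it slides easily (friction about 0.3) and cannot drop into the pan. Pan uncovered: origin at station y -15 or more; the parked jar leaves room up to y = 40.
- jar: Squat amber glass jar, white lid, about 0.55 kg, 90 diameter x 72 high (straight wall up to 42), loose, too wide to grip; origin at the centre of its underside. It stands on the deck left of the cover, within 15 mm of the upstand. In the corner its centre is at x = 23, y = 155 in the station's frame. It may tip if pushed high: push it below mid-height.
- shaker: Bystander: small steel shaker, 40 dia x 90 high, on the counter behind the station's upstand; do not disturb.
- ramekin: Bystander: white ceramic ramekin, 76 dia x 42 high, on the counter behind the station's upstand; do not disturb.
- spoon: Bystander: steel spoon lying on the counter in front of the station; do not disturb.
- plate: Bystander: white dinner plate, 220 dia; do not disturb.
- sauce: Bystander: yellow squeeze bottle, 54 dia x 160 high; do not disturb.
- spatula: Bystander: black spatula lying on the counter; do not disturb.
- bowl: Bystander: small steel bowl, 130 dia x 55 high; do not disturb.
Not all that is in view belongs to the job. What is shaped like the jar but pink or turquoise is not meant. Of the things shaped like the cover, the white one is meant.

How it is judged (in metres and radians):
On the way:
1. the jar stands upright in the corner, within 10 mm of upstand and end stop, while the cover has moved less than 20 mm (y of jar in the frame of station above 0.145 m and x of jar in the frame of station above 0.013 m and angle between jar's own z axis and vertical below 0.1 rad and linear speed of jar below 0.02 m/s and height (world z) of jar between 0.064 and 0.078 m and distance of cover from where it was at the start of the episode below 0.02 m), for 0.2 s.
At the end, for the whole second after the job is handed in: The jar stands upright and at rest on the deck within 12 mm of both the upstand and the end stop; the cover lies flat (within 0.03 rad) and at rest on the deck beside it, clear of the pan opening (overlapping it by 3 mm at most) (y of jar in the frame of station above 0.143 m and x of jar in the frame of station above 0.011 m and angle between jar's own z axis and vertical below 0.1 rad and linear speed of jar below 0.02 m/s and height (world z) of jar between 0.064 and 0.078 m and y of cover in the frame of station between -0.018 and 0.05 m and height (world z) of cover between 0.066 and 0.0735 m and angle between cover's own z axis and vertical below 0.03 rad and linear speed of cover below 0.01 m/s); the robot touches nothing.
It fails at once if the jar is tipped by more than 0.35 rad (angle between jar's own z axis and vertical above 0.35 rad).
It fails at once if a bystander is moved by more than 30 mm (distance of any of shaker, ramekin, spoon, plate, sauce, spatula, bowl from where it was at the start of the episode above 0.03 m).
It also fails if it takes over 48 s, if anything falls off the work surface, if the arm or the gripper's body presses on something with over 40 N, if the wrist force passes 120 N, or if a joint passes its speed limit or range.

## Robot

A 7-joint arm with a two-finger parallel gripper is mounted at the origin on the work surface. World frame = base frame: x ahead of the robot, y to its left, z up, the work surface at z = 0. Lengths are in mm, angles in rad, forces in N, time in s.
With the tool pointing down it reaches from about 350 to 900 mm from the base axis. Payload 7.2 kg.
Tool frame: the origin (TCP) lies between the finger pads; the fingertips stand finger_overhang ahead of it and the grasp point (between the pads) lies 5 mm behind it (finger_overhang is the distance from the TCP to the fingertips, in mm); z points along the fingers, y is the direction in which the jaws open and shut (so a half turn about z gives the same grasp; the last joint's range is limited). The gripper opens to 85 mm and grips with 20 to 120 N. Pads are 22 mm wide; open, the fingers measure 114 mm over their backs; the gripper's body (76 mm by 85 mm) begins 54 mm behind the grasp point. The pads swing forward as they close: fully open they stand 13 mm farther back than shut.
Start: joints at [1.191, 0.411, -0.013, 1.596, 0.006, 1.134, -0.082], TCP at [191.721, -594.871, 245.297] pointing down, gripper open.
Joint ranges: [-2.95, 2.95], [-0.29, 1.99], [-1.47, 1.44], [0.14, 2.54], [-1.03, 4.17], [0.13, 1.85], [-2.86, 2.86]. Speed limits (rad/s): [2.39, 2.39, 3.01, 3.01, 3.14, 3.14, 3.14].

## Interface

Orientations are given as a unit quaternion [x, y, z, w].
In Python, from bench import get_state, capture, camera_info, job_done, finger_overhang gives the robot as it stands. The module is installed in compiled form; this text tells all that it offers.
- The arm moves only by the shell command python3 -m inch 'ROWS'. ROWS is JSON, a list of rows, each a list of 7 numbers: the shift along the world's x, y, z in m, then the turn, a rotation vector about the world's x, y, z in rad, then the closure in counts, from 0 (fully open) to 255 (shut). In form: [[x, y, z, wx, wy, wz, grip], ...]. A call has 1 to 10 rows; each row is the pose to reach, as a shift and turn from the pose commanded when the call began; what a row does not reach only later rows make up. A row lasts 1/10 s, in which the tool goes at most 50 mm and 8.59 degrees, less where a joint would pass 70% of its speed; a pose out of reach is approached as far as the arm can. A call with a gripper value outside its range is refused whole. The fingers move at their own pace and stop on an object; the grip force is fixed at half the most. Time passes only in rows, so rows that repeat a pose let the fingers close. It gives the time, the measured TCP pose, the force and the opening at its end, in the units of the state.
- get_state(): the state, without advancing time (a new reading comes with each control period).
- capture(name): name is "scene" or "top" or "wrist"; returns the picture (420x560x3 uint8, red, green, blue); there is no depth.
- camera_info(name): a dict with "K" (3x3 intrinsics, pixels), "extrinsics" (4x4, takes a point from world to camera coordinates); the wrist camera has in their place "tool_from_camera" (4x4, takes a point from camera to tool coordinates, whose origin is the TCP and whose axes are the flange's). Camera axes: x right, y up, looking along -z (the intrinsics and any distortion apply to the point x, -y, -z); pixel columns grow to the right and rows downward; lengths in mm; the calibration is good to about 2 mm. A picture is of the moment at which its call begins: read the wrist's pose just before it. camera_info takes no time and is no camera call.
- job_done(): hands the job in, once; it reports no verdict.
The state is a dict: "clock": time; "joint_pos": joint angles; "joint_vel": joint speeds; "effort": joint torques, N m; "ee_pos": TCP position; "tcp_rot": TCP orientation; "contact_force": force on the tool from outside, world axes, zero at the start; "torque": the same for the moment, N m; "finger_gap": finger opening in mm.
Only numpy, scipy, OpenCV 4.12 (cv2) and the standard library are available. Lean on these libraries where they do the work, as an engineer would, in place of code of your own. Each camera call takes 0.05 s, during which the arm holds its last target.

## Working session

There is one attempt and no reset: what is moved stays moved. The work goes in short steps, Python scripts to look and compute and a shell command to move; the robot and the scene stay as the last step left them, time stands still between calls to the robot, and variables do not carry over. Pictures are saved under pics/ and viewed, and the job is handed in when it is done.

```bash
mkdir -p pics
python3 - <<'E'
from bench import *
import cv2,numpy as np
s=get_state(); print({k:np.round(v,3).tolist() for k,v in s.items()}); print(finger_overhang() if callable(finger_overhang) else finger_overhang)
for n in ["scene","top"]:
    im=capture(n); np.save(f"pics/{n}.npy",im); cv2.imwrite(f"pics/{n}0.png",im[:,:,::-1]); 
    c=camera_info(n); print({k:np.round(v,3).tolist() if not isinstance(v,str) else v for k,v in c.items()})
E
```

```text
{'clock': 0.0, 'joint_pos': [1.191, 0.412, -0.013, 1.597, 0.006, 1.134, -0.082], 'joint_vel': [0.0, 0.001, -0.001, 0.0, 0.001, -0.0, -0.0], 'effort': [-0.0, -60.062, 0.682, -29.941, 0.014, 0.011, 0.0], 'ee_pos': [191.524, -594.431, 244.441], 'tcp_rot': [0.988, 0.155, -0.0, -0.001], 'contact_force': [-0.334, -0.502, 0.112], 'torque': [0.044, 0.039, -0.006], 'finger_gap': 85.667}
14.0
{'K': [[506.524, 0.0, 279.287], [0.0, 506.524, 209.749], [0.0, 0.0, 1.0]], 'extrinsics': [[-0.716, 0.698, 0.013, 362.0], [-0.533, -0.559, 0.636, 245.641], [0.451, 0.448, 0.772, -1622.471], [0.0, 0.0, 0.0, 1.0]]}
{'K': [[400.485, 0.0, 280.131], [0.0, 400.485, 214.301], [0.0, 0.0, 1.0]], 'extrinsics': [[0.018, -1.0, 0.003, -15.135], [0.996, 0.018, 0.087, -528.244], [-0.087, 0.001, 0.996, -1209.305], [0.0, 0.0, 0.0, 1.0]]}
```

View pics/scene0.png

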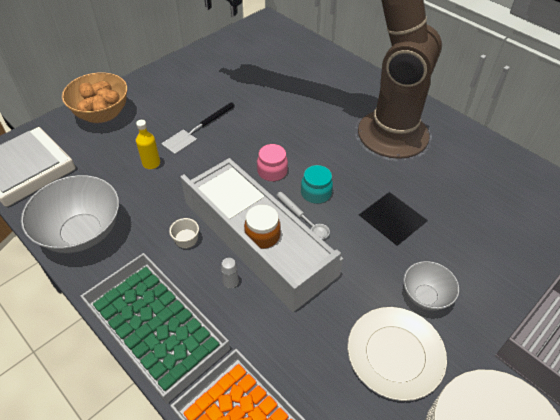

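View pics/top0.png

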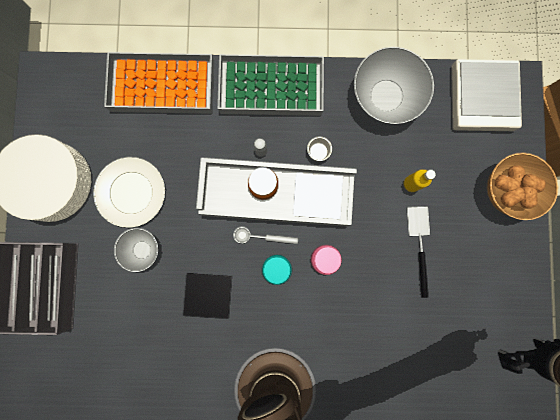

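The top view shows the amber jar with a white lid at (263,182). The pink jar at (326,260) and turquoise jar at (277,270) don't match the description. The white sheet over the pan is at (320,196), and the black square at (208,296) isn't the cover. I'll confirm both in an enlarged crop.

Run:
```python
import cv2,numpy as np
im=np.load("pics/top.npy")[145:235,190:365,::-1]
cv2.imwrite("pics/crop_top.png",cv2.resize(im,None,fx=4.5,fy=4.5,interpolation=cv2.INTER_CUBIC))
im=np.load("pics/scene.npy")[150:310,175:345,::-1]
cv2.imwrite("pics/crop_sc.png",cv2.resize(im,None,fx=3.7,fy=3.7,interpolation=cv2.INTER_CUBIC))
```

```text
(no output)
```

View pics/crop_top.png

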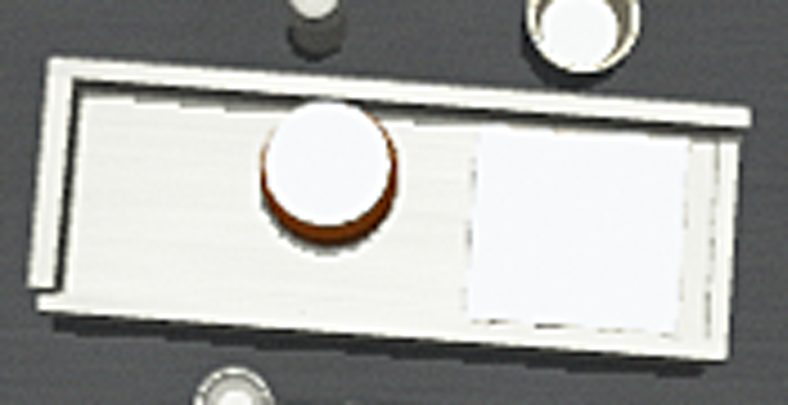

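View pics/crop_sc.png

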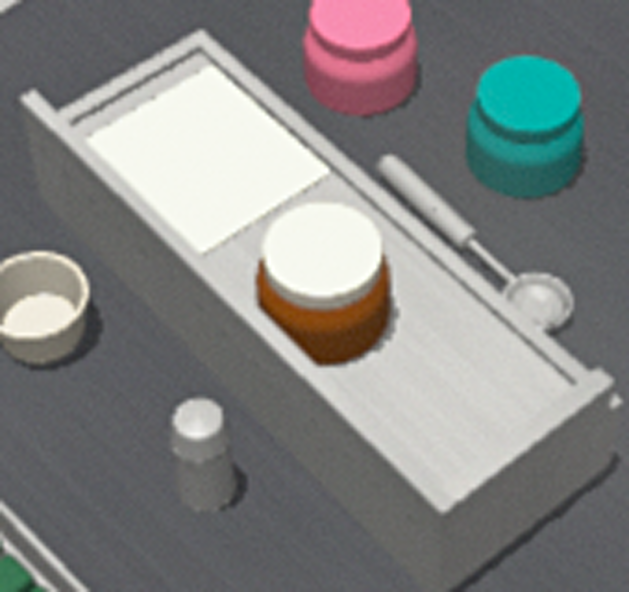

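```bash
cat > h.py <<'E'
import numpy as np
from bench import *
def ray(n,u,v,z):
    c=camera_info(n);K=np.array(c['K']);E=np.array(c['extrinsics'])
    d=np.array([(u-K[0,2])/K[0,0],-(v-K[1,2])/K[1,1],-1]); R=E[:3,:3];t=E[:3,3]
    o=-R.T@t; w=R.T@d; return (o+w*(z-o[2])/w[2])[:2]
def ct(u,v,z): return ray("top",190+(u+.5)/4.5-.5,145+(v+.5)/4.5-.5,z)
def cs(u,v,z): return ray("scene",175+(u+.5)/3.7-.5,150+(v+.5)/3.7-.5,z)
def proj(n,p):
    c=camera_info(n);K=np.array(c['K']);E=np.array(c['extrinsics'])
    q=E[:3,:3]@np.array(p)+E[:3,3]; return K[0,0]*q[0]/-q[2]+K[0,2], K[1,1]*-q[1]/-q[2]+K[1,2]
E
python3 - <<'E'
from h import *
P={'A outer L':ct(48,57,110),'B outer R':ct(752,107,110),'inner L':ct(75,78,110),'innerR':ct(750,128,110),'es in front':ct(55,288,110),'es out front':ct(28,287,110),
'fl':ct(37,308,76),'fr':ct(727,360,76)}
for k,v in P.items(): print(k,v.round(1))
for a,b in (('A outer L','B outer R'),('inner L','innerR'),('fl','fr')):
    d=P[a]-P[b]; print(a,np.linalg.norm(d).round(1),np.arctan2(-d[0],d[1]).round(4))
d=P['inner L']-P['es in front'];print(np.arctan2(d[1],d[0]))
print('cover',[ct(*p,73).round(1).tolist() for p in((478,128),(688,140),(676,333),(470,322))])
print('jar lid', ct(331,163,72+70).round(1))
print('scene: out corner back-left', cs(442,512,110),'back right', cs(32,95,110),'es front',cs(610,380,110))
print('cover s',[cs(*p,73).round(1).tolist() for p in((208,66),(330,172),(204,252),(87,140))])
print('lid s',cs(322,250,142))
E
```

```text
A outer L [682.1 228.7]
B outer R [ 658.1 -224.1]
inner L [668.8 210.9]
innerR [ 644.4 -222.9]
es in front [533.1 218.9]
es out front [533.4 236.1]
fl [523.  236.9]
fr [ 497.3 -214.6]
A outer L 453.4 -0.0531
inner L 434.4 -0.0561
fl 452.2 -0.057
-0.05938562962958783
cover [[648.2, -49.9], [642.8, -188.9], [514.6, -181.7], [519.3, -46.5]]
jar lid [611.2  43.9]
scene: out corner back-left [681.98989302 226.69047151] back right [ 650.00261038 -218.21200203] es front [536.28061854 232.80079817]
cover s [[517.9, -182.3], [523.7, -41.5], [637.3, -48.1], [630.8, -186.1]]
lid s [613.71852381  48.09851485]
```

Confirmed: the amber jar and the white cover are the ones meant. The station origin is about (590, 17.5) with yaw about -0.056. In the station frame the jar is near (21, 30) and the cover near (-1, -134). I'll move to a hover point over the gap with the fingers closed.

```bash
python3 -m inch '[[0.2,0.28,0,0,0,1.084,255],[0.4095,0.567,0,0,0,1.084,255],[0.4095,0.567,0,0,0,1.084,255],[0.4095,0.567,0,0,0,1.084,255],[0.4095,0.567,0,0,0,1.084,255],[0.4095,0.567,0,0,0,1.084,255],[0.4095,0.567,0,0,0,1.084,255],[0.4095,0.567,0,0,0,1.084,255],[0.4095,0.567,0,0,0,1.084,255],[0.4095,0.567,0,0,0,1.084,255]]'
```

```text
clock: 1.1
ee_pos: [485.0, -187.8, 245.2]
tcp_rot: [0.766, 0.642, -0.0, 0.0]
contact_force: [0.7, -0.6, -0.0]
finger_gap: 0.1
```

Run:
```python
from h import *
from scipy.spatial.transform import Rotation as R
s=get_state();print(s['clock'],s['ee_pos'],R.from_quat(s['tcp_rot']).as_matrix().round(3),s['finger_gap'])
```

```text
1.1 [ 485.00699099 -187.84727037  245.23202626] [[ 0.175  0.985 -0.   ]
 [ 0.985 -0.175 -0.   ]
 [-0.    -0.    -1.   ]] 0.059787759359399964
```

```bash
python3 -m inch '[[0.116,0.160,-0.04,0.15,0,0,255],[0.116,0.160,-0.06,0.3,0,0,255],[0.116,0.160,-0.06,0.3,0,0,255],[0.116,0.160,-0.06,0.3,0,0,255],[0.116,0.160,-0.06,0.3,0,0,255],[0.116,0.160,-0.06,0.3,0,0,255],[0.116,0.160,-0.06,0.3,0,0,255]]'
python3 - <<'E'
from h import *
import cv2
s=get_state();print(s['contact_force'])
for n in["top","wrist"]:
    im=capture(n); cv2.imwrite(f"pics/{n}1.png",im[:,:,::-1])
print(camera_info("wrist"))
E
```

```text
clock: 1.8
ee_pos: [600.0, -30.5, 185.0]
tcp_rot: [0.758, 0.635, 0.096, -0.114]
contact_force: [-0.3, -0.0, 0.1]
finger_gap: -0.2
[-0.2526595  -0.04922125  0.11175979]
{'K': array([[369.399242  ,   0.        , 279.71965129],
       [  0.        , 369.399242  , 207.43002922],
       [  0.        ,   0.        ,   1.        ]]), 'tool_from_camera': array([[-4.20885526e-04,  9.49588740e-01,  3.13498082e-01,
         7.99421823e+01],
       [ 9.99999686e-01,  6.10201750e-04, -5.05761684e-04,
         3.12827423e-01],
       [-6.71562679e-04,  3.13497770e-01, -9.49588699e-01,
        -1.27899156e+02],
       [ 0.00000000e+00,  0.00000000e+00,  0.00000000e+00,
         1.00000000e+00]])}
```

View pics/wrist1.png

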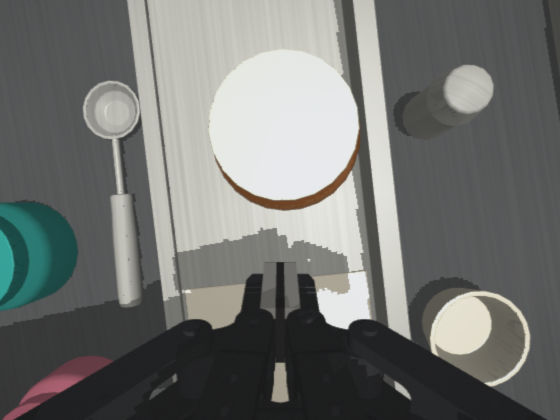

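The wrist view shows the fingertips at (280,265) in the gap. The jar is ahead, with its lid centred at (284,125), and the cover edge is behind at row ~285. I'll use this view as a check on the positions.

```bash
cat >> h.py <<'E'
def wray(u,v,z,p,q):
    from scipy.spatial.transform import Rotation as R
    c=camera_info("wrist");K=np.array(c['K']);T=np.array(c['tool_from_camera'])
    d=np.array([(u-K[0,2])/K[0,0],-(v-K[1,2])/K[1,1],-1]); M=R.from_quat(q).as_matrix()
    o=M@T[:3,3]+np.array(p); w=M@(T[:3,:3]@d); return (o+w*(z-o[2])/w[2])[:2]
E
python3 - <<'E'
from h import *
s=get_state();p,q=s['ee_pos'],s['tcp_rot'];print(p)
print('lid',wray(284,125,142,p,q),'lid L/R',wray(210,125,142,p,q),wray(359,125,142,p,q))
print('cover edge',wray(185,290,73,p,q),wray(365,272,73,p,q))
print('upstand in',wray(348,40,110,p,q),wray(383,250,110,p,q))
E
```

```text
[600.10582931 -31.4262336  185.59392745]
lid [613.45494428  44.16460929] lid L/R [575.9704465   50.99686916] [650.68337989  37.3790216 ]
cover edge [523.86276792 -44.56446792] [651.30411781 -52.10527322]
upstand in [658.69670071  92.80758885] [658.57599334 -32.52766084]
```

```bash
python3 -m inch '[[0.001,0.004,-0.04,0,0,0,255],[0.001,0.004,-0.065,0,0,0,255],[0.001,0.004,-0.08,0,0,0,255],[0.001,0.004,-0.086,0,0,0,255],[0.001,0.004,-0.086,0,0,0,255]]'
python3 - <<'E'
from h import *
import cv2
for n in["scene","wrist"]:
    im=capture(n); cv2.imwrite(f"pics/{n}2.png",im[:,:,::-1])
    if n=="scene": cv2.imwrite("pics/s2c.png",cv2.resize(im[120:310,150:345,::-1],None,fx=3,fy=3))
E
```

```text
clock: 2.4
ee_pos: [601.4, -26.2, 99.3]
tcp_rot: [0.758, 0.635, 0.096, -0.115]
contact_force: [0.3, 0.1, 0.3]
finger_gap: -0.1
```

View pics/s2c.png

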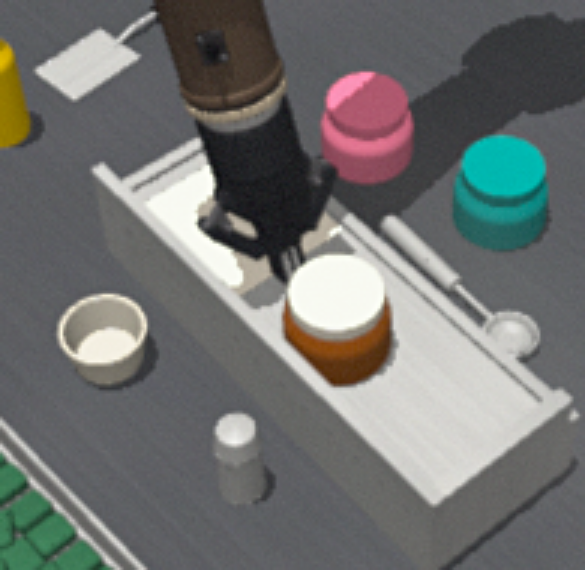

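The fingers are down between the cover and the jar, clear of both. I'll push along +y, drifting slightly in +x to follow the upstand.

```bash
python3 -m inch '[[0,0.006,0,0,0,0,255],[0.0005,0.012,0,0,0,0,255],[0.001,0.020,0,0,0,0,255],[0.0015,0.028,0,0,0,0,255],[0.002,0.036,0,0,0,0,255],[0.0025,0.044,0,0,0,0,255],[0.003,0.052,0,0,0,0,255],[0.0035,0.060,0,0,0,0,255],[0.004,0.066,0,0,0,0,255],[0.004,0.070,0,0,0,0,255]]'
python3 - <<'E'
from h import *
import cv2
im=capture("wrist"); cv2.imwrite(f"pics/w3.png",im[:,:,::-1])
E
```

```text
clock: 3.5
ee_pos: [605.2, 45.2, 99.2]
tcp_rot: [0.757, 0.636, 0.096, -0.115]
contact_force: [-1.6, -5.1, 3.7]
finger_gap: 0.1
```

View pics/w3.png

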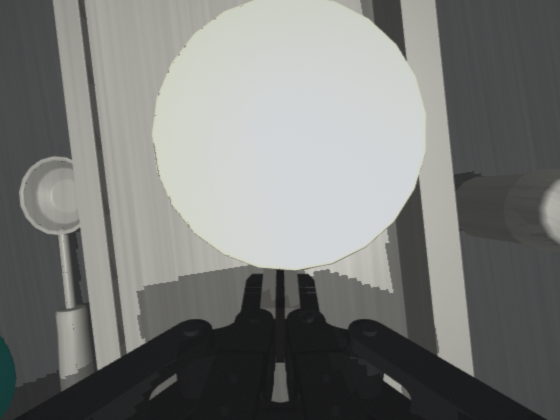

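The jar, with its lid at (290,130), is upright and pushed centrally along the upstand. I'll continue.

```bash
python3 -m inch '[[0.0005,0.006,0,0,0,0,255],[0.001,0.014,0,0,0,0,255],[0.0015,0.022,0,0,0,0,255],[0.002,0.030,0,0,0,0,255],[0.0025,0.038,0,0,0,0,255],[0.003,0.045,0,0,0,0,255],[0.003,0.050,0,0,0,0,255],[0.003,0.053,0,0,0,0,255],[0.003,0.056,0,0,0,0,255],[0.003,0.057,0,0,0,0,255]]'
```

```text
clock: 4.55
ee_pos: [608.3, 101.8, 99.2]
tcp_rot: [0.758, 0.635, 0.096, -0.115]
contact_force: [-1.1, -2.5, 0.6]
finger_gap: 0.4
```

```bash
python3 -m inch '[[0.0003,0.002,0,0,0,0,255],[0.0003,0.004,0,0,0,0,255],[0.0003,0.006,0,0,0,0,255]]'
```

```text
clock: 4.85
ee_pos: [608.7, 107.6, 99.2]
tcp_rot: [0.758, 0.635, 0.096, -0.115]
contact_force: [-0.5, -2.1, 0.1]
finger_gap: 0.1
```

```bash
python3 -m inch '[[0.0002,0.0015,0,0,0,0,255],[0.0002,0.003,0,0,0,0,255]]';  python3 -m inch '[[0.0001,0.0015,0,0,0,0,255],[0.0002,0.003,0,0,0,0,255]]'
```

```text
clock: 5.05
ee_pos: [608.9, 110.7, 99.3]
tcp_rot: [0.758, 0.635, 0.096, -0.115]
contact_force: [-0.7, -3.7, 0.4]
finger_gap: -0.5
clock: 5.25
ee_pos: [609.0, 112.7, 99.1]
tcp_rot: [0.758, 0.635, 0.096, -0.114]
contact_force: [-2.8, -8.5, 2.6]
finger_gap: -0.4
```

```bash
python3 -m inch '[[0,0.001,0,0,0,0,255],[0,0.002,0,0,0,0,255],[0,0.002,0,0,0,0,255]]';  python3 - <<'E'
from h import *
import cv2
for n in["scene","top"]:
    im=capture(n)
    if n=="scene": c=im[150:310,175:345]
    else: c=im[145:235,190:365]
    f=3.7 if n=="scene" else 4.5
    cv2.imwrite(f"pics/{n}4.png",cv2.resize(c[:,:,::-1],None,fx=f,fy=f,interpolation=cv2.INTER_CUBIC))
E
```

```text
clock: 5.55
ee_pos: [609.1, 112.9, 99.1]
tcp_rot: [0.758, 0.635, 0.095, -0.113]
contact_force: [-3.7, -10.1, 3.3]
finger_gap: 0.1
```

View pics/scene4.png

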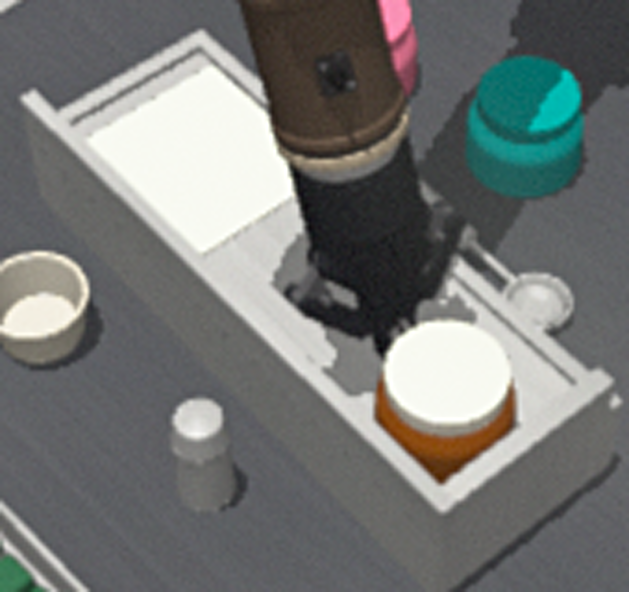

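View pics/top4.png

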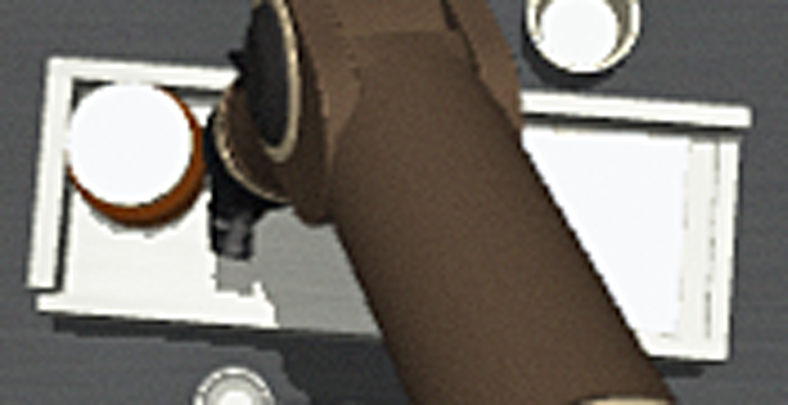

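The jar is in the corner, and the reaction force has both -x and -y components, so it touches both walls. The cover edge hasn't moved. I'll retract slowly, go upright and travel over the cover centre.

```bash
python3 -m inch '[[-0.001,-0.005,0,0,0,0,255],[-0.003,-0.02,0.005,0,0,0,255],[-0.005,-0.05,0.03,-0.1,0,0,255],[-0.010,-0.09,0.04,-0.2,0,0,255],[-0.018,-0.14,0.04,-0.3,0,0,255],[-0.024,-0.18,0.03,-0.3,0,0,255],[-0.028,-0.22,0.02,-0.3,0,0,255],[-0.028,-0.230,0.005,-0.3,0,0,255],[-0.028,-0.230,0.0,-0.3,0,0,255],[-0.028,-0.230,0.0,-0.3,0,0,255]]';python3 - <<'E'
from h import *
import cv2
s=get_state(); print(s['ee_pos'],s['tcp_rot'])
for n in["top","wrist"]:
    im=capture(n)
    if n=="top": c=cv2.resize(im[145:235,190:365],None,fx=4.5,fy=4.5,interpolation=cv2.INTER_CUBIC)
    else: c=im
    cv2.imwrite(f"pics/{n}5.png",c[:,:,::-1])
E
```

```text
clock: 6.65
ee_pos: [580.8, -113.3, 98.7]
tcp_rot: [0.766, 0.643, 0.0, -0.001]
contact_force: [0.2, 0.8, -0.0]
finger_gap: 0.1
[ 580.78959749 -113.25169961   98.70204237] [ 7.66042784e-01  6.42788798e-01  1.21101645e-04 -9.99910086e-04]
```

View pics/top5.png

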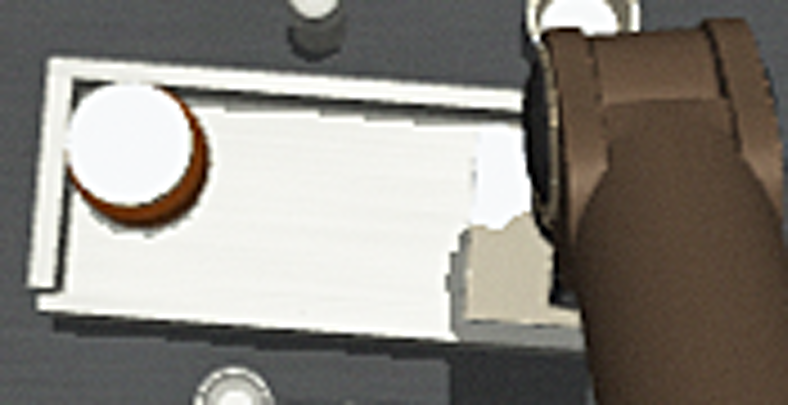

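View pics/wrist5.png

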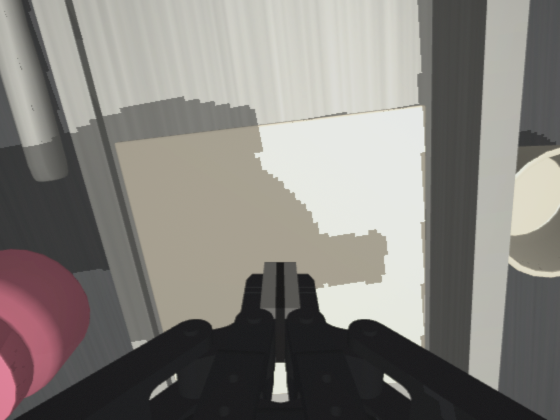

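The top view shows the jar unmoved in the corner, lid at crop (131,145). The cover's left edge is still at crop x≈475. I'll check the jar numerically and then press down.

```bash
python3 - <<'E'
from h import *
j=ct(131,145,142); o=np.array([590,17.5]);a=-.056
d=j-o;print(j,'station',d[0]*np.cos(a)+d[1]*np.sin(a),-d[0]*np.sin(a)+d[1]*np.cos(a))
E
python3 -m inch '[[0,-0.003,-0.006,0,0,0,255],[0,-0.003,-0.010,0,0,0,255],[0,-0.003,-0.012,0,0,0,255],[0,-0.003,-0.014,0,0,0,255]]'
```

```text
[620.18547346 168.56218591] station 21.683093395287145 152.51488544035277
clock: 7.15
ee_pos: [581.1, -117.1, 87.0]
tcp_rot: [0.766, 0.643, -0.0, 0.0]
contact_force: [-12.1, 1.6, 33.8]
finger_gap: -0.2
```

```bash
python3 -m inch '[[0,0,0.001,0,0,0,255],[0,0,0.001,0,0,0,255]]'
```

```text
clock: 7.35
ee_pos: [581.4, -117.1, 87.1]
tcp_rot: [0.766, 0.643, 0.0, 0.0]
contact_force: [-2.6, -0.0, 8.9]
finger_gap: -0.3
```

```bash
python3 -m inch '[[0.0002,0.003,-0.0003,0,0,0,255],[0.0006,0.010,-0.0003,0,0,0,255],[0.0010,0.018,-0.0003,0,0,0,255],[0.0015,0.026,-0.0003,0,0,0,255],[0.0017,0.030,-0.0003,0,0,0,255]]'
python3 - <<'E'
from h import *
import cv2
im=capture("wrist");cv2.imwrite(f"pics/w6.png",im[:,:,::-1])
im=capture("top")
cv2.imwrite(f"pics/t6.png",cv2.resize(im[145:235,190:365],None,fx=4.5,fy=4.5,interpolation=cv2.INTER_CUBIC)[:,:,::-1])
E
```

```text
clock: 7.85
ee_pos: [584.0, -87.8, 87.1]
tcp_rot: [0.766, 0.643, 0.001, 0.001]
contact_force: [-0.8, -3.0, 6.9]
finger_gap: -0.0
```

View pics/w6.png

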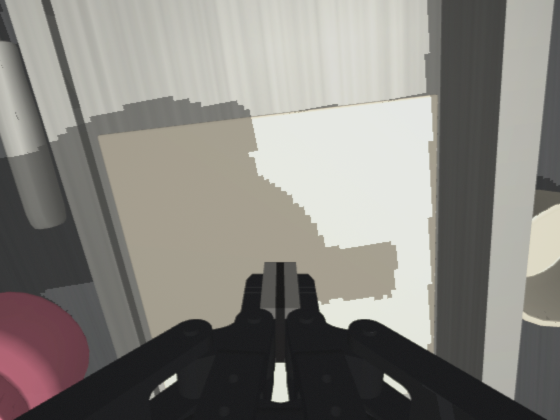

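View pics/t6.png

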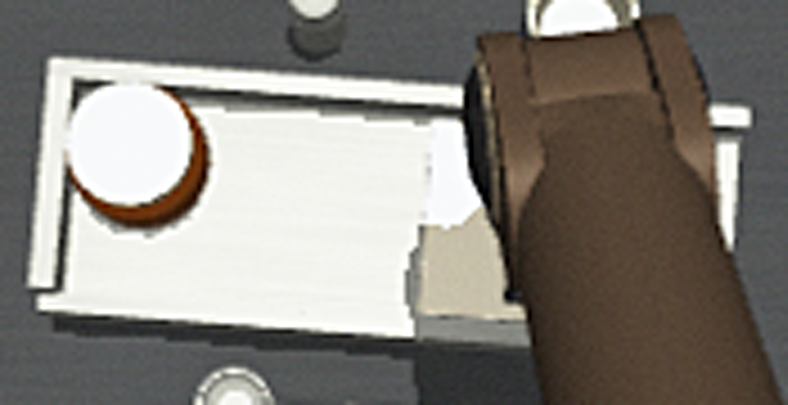

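The cover moved with the fingers: its left edge went from crop x 475 to 430, about 29 mm. I'll continue.

```bash
python3 -m inch '[[0.0002,0.004,-0.0001,0,0,0,255],[0.0006,0.012,-0.0001,0,0,0,255],[0.0011,0.020,-0.0001,0,0,0,255],[0.0016,0.028,-0.0001,0,0,0,255],[0.0020,0.036,-0.0001,0,0,0,255],[0.0025,0.044,-0.0001,0,0,0,255],[0.0029,0.052,-0.0001,0,0,0,255],[0.0034,0.060,-0.0001,0,0,0,255],[0.0037,0.066,-0.0001,0,0,0,255],[0.0039,0.069,-0.0001,0,0,0,255]]'
```

```text
clock: 8.95
ee_pos: [588.0, -18.9, 87.1]
tcp_rot: [0.766, 0.643, 0.001, 0.001]
contact_force: [-0.4, -3.1, 9.7]
finger_gap: 0.1
```

```bash
python3 -m inch '[[0.0002,0.004,-0.0001,0,0,0,255],[0.0006,0.012,-0.0001,0,0,0,255],[0.0011,0.020,-0.0001,0,0,0,255],[0.0016,0.028,-0.0001,0,0,0,255],[0.0020,0.036,-0.0001,0,0,0,255],[0.0024,0.042,-0.0001,0,0,0,255],[0.0026,0.046,-0.0001,0,0,0,255],[0.0027,0.048,-0.0001,0,0,0,255]]'
python3 - <<'E'
from h import *
import cv2
im=capture("scene")
cv2.imwrite(f"pics/s7.png",cv2.resize(im[150:310,175:345],None,fx=3.7,fy=3.7,interpolation=cv2.INTER_CUBIC)[:,:,::-1])
im=capture("top")
cv2.imwrite(f"pics/t7.png",cv2.resize(im[145:235,190:365],None,fx=4.5,fy=4.5,interpolation=cv2.INTER_CUBIC)[:,:,::-1])
E
```

```text
clock: 9.75
ee_pos: [590.8, 28.9, 87.1]
tcp_rot: [0.766, 0.643, 0.001, 0.001]
contact_force: [-0.5, -4.6, 9.6]
finger_gap: -0.1
```

View pics/s7.png

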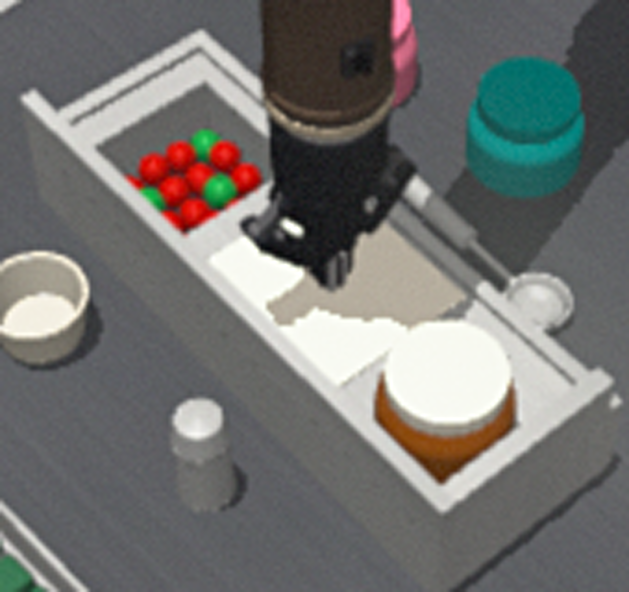

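View pics/t7.png

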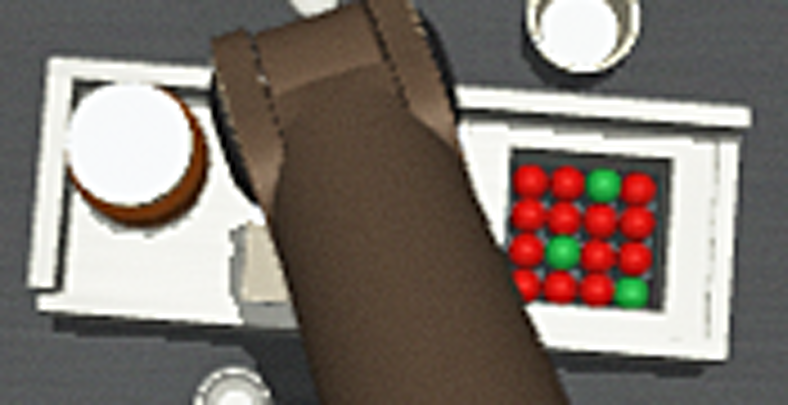

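The pan is fully uncovered, with a clear margin between cover and opening, and the jar hasn't moved. I'll lift straight up and back the arm off.

```bash
python3 -m inch '[[0,0,0.004,0,0,0,255],[0,0,0.03,0,0,0,255],[0,0,0.07,0,0,0,255],[0,0,0.11,0,0,0,255],[-0.03,-0.03,0.13,0,0,0,255],[-0.06,-0.07,0.14,0,0,0,255],[-0.08,-0.12,0.15,0,0,0,255],[-0.10,-0.17,0.15,0,0,0,255],[-0.12,-0.22,0.15,0,0,0,255],[-0.14,-0.27,0.15,0,0,0,255]]'; python3 -m inch '[[-0.02,-0.05,0,0,0,0,255],[-0.03,-0.10,0,0,0,0,255],[-0.03,-0.10,0,0,0,0,255],[-0.03,-0.10,0,0,0,0,255]]'
python3 - <<'E'
from h import *
import cv2
im=capture("scene")
cv2.imwrite(f"pics/s8.png",im[:,:,::-1])
im=capture("top");cv2.imwrite("pics/t8f.png",im[:,:,::-1])
cv2.imwrite(f"pics/t8.png",cv2.resize(im[145:235,190:365],None,fx=4.5,fy=4.5,interpolation=cv2.INTER_CUBIC)[:,:,::-1])
E
```

```text
clock: 10.85
ee_pos: [454.7, -225.9, 236.1]
tcp_rot: [0.766, 0.643, 0.0, 0.0]
contact_force: [0.6, -0.8, -0.1]
finger_gap: -0.4
clock: 11.25
ee_pos: [425.0, -325.7, 235.4]
tcp_rot: [0.767, 0.641, -0.0, -0.0]
contact_force: [0.7, 1.2, -0.3]
finger_gap: 0.2
```

View pics/s8.png

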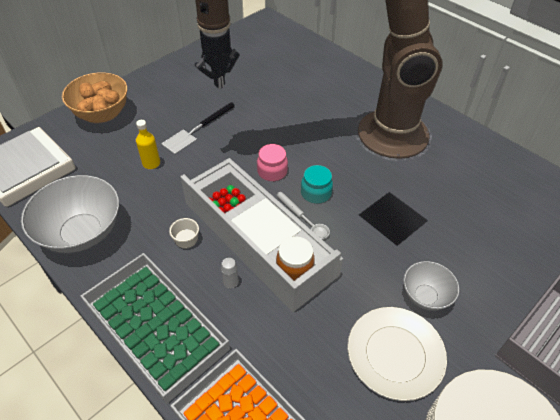

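View pics/t8.png

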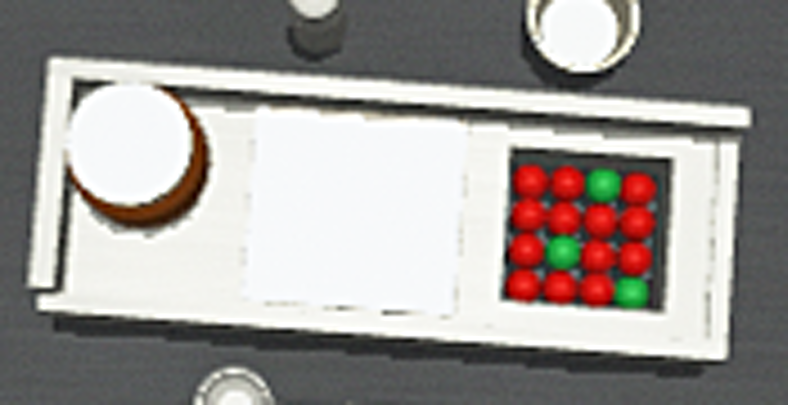

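View pics/t8f.png

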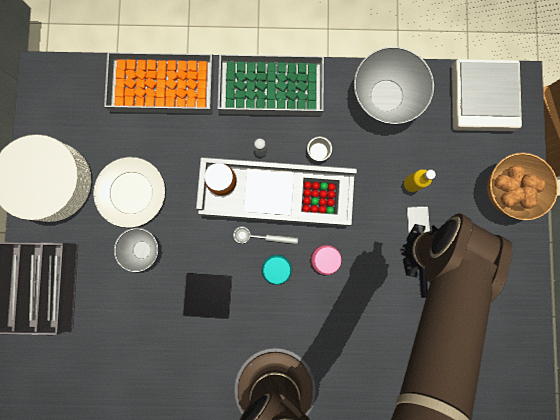

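Run:
```python
from h import *
e=np.array([.998,-.056]);f=np.array([.056,.998])
p=np.mean([ct(*q,70) for q in((512,150),(671,160),(664,312),(502,300))],0);o=p+140*f;print('origin from pan',o)
c=np.mean([ct(*q,73) for q in((254,107),(466,121),(456,314),(246,302))],0)
for j in (ct(131,145,142),ray('scene',295.5,249.5,142)):print('jar',(j-o)@e,(j-o)@f)
print('cover',(c-o)@e,(c-o)@f)
```

```text
origin from pan [589.64072309  16.57038849]
jar 21.9721202188094 153.39831984832364
jar 23.84682116146393 155.35550901986005
cover 1.2200353052031343 13.552208874732143
```

```bash
python3 -c "
import cv2;i=cv2.imread('pics/s8.png')[150:310,175:345];cv2.imwrite('pics/s8c.png',cv2.resize(i,None,fx=3.7,fy=3.7,interpolation=cv2.INTER_CUBIC))"
```

```text
(no output)
```

View pics/s8c.png

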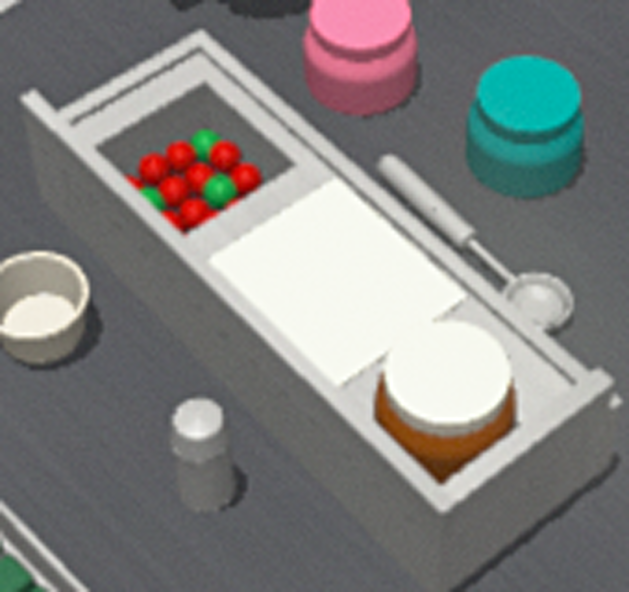

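The jar stands upright in the corner, the cover lies flat between jar and pan, and the bystanders are where they were. The arm is clear, so I'll hand in.

```bash
python3 -c "
from bench import *
job_done();print(get_state()['clock'])"
```

```text
the job is handed in; nothing more can be done
the job is handed in; nothing more can be done
```

The topping station is open, and the job was handed in at about 11.4 s of the 48 s allowed. With closed, tilted fingers I pushed the jar low along the upstand into the corner. Then I pressed the cover at about 10 N, slid it roughly 147 mm to the left, and backed the arm off.

Last checks, in the station's frame:
- **Jar:** upright at about x 22–24, y 153–155. The two cameras disagree by about 2 mm, and both readings are within tolerance. While pushing, I felt contact with both the upstand and the end stop.
- **Cover:** flat at about y 14 (within -18 to 50), roughly 28 mm clear of the pan opening. It did not visibly move while the jar was being pushed.
- **Bystanders:** they look unmoved in the before and after pictures, but I did not measure them. In the last top view the arm partly hides the spatula; the last scene view shows it in place.
- **Forces:** the first press on the cover briefly reached 34 N at the fingertips, and I eased it to about 9 N before sliding. No other check failed.

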